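# Sweep the rejected caps into the reject tray

### The job

Sweep the three red caps across the white inspection deck and off its open edge into the blue tray beside it, pushing them along with the fingers. Do not pick any cap up, carry it or let one fall onto the bench, and leave the amber jars and everything else standing where they are.

Things in the scene. Friction and masses are not known exactly. Their poses are not given: they have to be found in the camera images.
- deck: Fixed white inspection deck, 270 mm along its x by 300 mm along its y, standing on the bench. Origin: centre of its underside, at bench height; its top is flat, 50 mm above the origin. Aluminium fences 6 mm thick rise 10 mm above the top along its -x, +x and -y edges (inner faces at x = +-129 mm and y = -144 mm). Its +y edge (y = +150 mm) is open and looks into the blue tray. Its yaw varies by up to about 0.3 rad either way.
- open_edge (a point): Middle of the deck's open edge, at the height of the deck's top; axes as the deck's (y points off the deck, into the tray).
- tray: Fixed blue open tray, 270 mm (x) by 150 mm (y) outside, 44 mm high, walls 4 mm and floor about 4 mm thick, standing against the deck's open edge with its axes parallel to the deck's; its rim is 6 mm lower than the deck's top. Origin: centre of its underside.
- cap0_center (a point): Centre (half-way up) of a loose red screw cap, a solid disc 32 mm in diameter and 16 mm high, about 15 g, lying flat on the deck; z along its axis, up at the start. The caps lie at least 50 mm apart, and at least 50 mm across the sweep (deck x) from one another and from jar_a; at least 60 mm of free deck lies behind each cap's rim (deck -y side).
- cap1_center (a point): Centre (half-way up) of a loose red screw cap, a solid disc 32 mm in diameter and 16 mm high, about 15 g, lying flat on the deck; z along its axis, up at the start. The caps lie at least 50 mm apart, and at least 50 mm across the sweep (deck x) from one another and from jar_a; at least 60 mm of free deck lies behind each cap's rim (deck -y side).
- cap2_center (a point): Centre (half-way up) of a loose red screw cap, a solid disc 32 mm in diameter and 16 mm high, about 15 g, lying flat on the deck; z along its axis, up at the start. The caps lie at least 50 mm apart, and at least 50 mm across the sweep (deck x) from one another and from jar_a; at least 60 mm of free deck lies behind each cap's rim (deck -y side).
- jar_a: Loose amber cream jar with black lid, 36 mm in diameter, 45 mm high, about 90 g, upright on the deck among the caps. Origin: centre of its underside. To be left alone.
- jar_b: Loose amber cream jar with black lid, 36 mm in diameter, 45 mm high, about 90 g, upright on the deck near the deck's back fence (-y end). Origin: centre of its underside. To be left alone.
- jar_c: Loose amber cream jar with black lid, 36 mm in diameter, 45 mm high, about 90 g, upright on the deck near the deck's back fence (-y end). Origin: centre of its underside. To be left alone.
- spatula: Steel spatula, 200 mm long, lying on the bench beyond the deck's back end. Origin on its underside near the middle. To be left alone.
- beaker: Glass beaker, 70 mm across the rim, 90 mm high, on the bench beyond the deck's back end. Origin: centre of its underside. To be left alone.
- pigment: Magenta pigment jar with white lid, 56 mm in diameter, 75 mm high, on the bench beyond the tray. Origin: centre of its underside. To be left alone.
- lotion: White lotion bottle, 54 mm in diameter, 140 mm high, on the bench beyond the tray. Origin: centre of its underside. To be left alone.
There are look-alikes about, which are no part of the job. What is shaped like the part that bears cap1_center but green is not meant.

How it is judged:
By the outcome, as a careful person would: the job done as asked, in the order asked, and still so for the second after the job is handed in, with the robot touching nothing.
It also fails if it takes over 53 s, if anything falls off the work surface, if the arm or the gripper's body presses on something with over 40 N, if the wrist force passes 120 N, or if a joint passes its speed limit or range.

### The arm

A 6-joint arm with a two-finger parallel gripper is mounted at the origin on the work surface. World frame = base frame: x ahead of the robot, y to its left, z up, the work surface at z = 0. Lengths are in m, angles in rad, forces in N, time in s.
With the tool pointing down it reaches from about 0.4 to 0.825 m from the base axis. Payload 7 kg.
Tool frame: the origin (TCP) lies at the very end of the fingers, on their centre line; the grasp point (between the pads) lies 19 mm behind it; x points along the fingers, y is the direction in which the jaws open and shut, and the axes are right-handed (so a half turn about x gives the same grasp; the last joint's range is limited). The gripper opens to 88 mm and grips with 3 to 60 N. Pads are 19 mm wide; open, the fingers measure 130 mm over their backs; the gripper's body (78 mm by 193 mm) begins 47 mm behind the grasp point.
Start: joints at [-1.02, 0.359, 0.012, 0, -1.224, -0.288], TCP at [0.175, -0.652, 0.199] pointing down, gripper open.
Joint ranges: [-3.07, 3.07], [-1.43, 2.12], [-1.02, 1.25], [-3.03, 1.67], [-3.05, -0], [-3.03, 3.03]. Speed limits (rad/s): [2.39, 2.39, 3.01, 3.14, 3.14, 3.14].

### API

Orientations are given as [roll, pitch, yaw] about the fixed x, y, z axes, in that order (R = Rz(yaw) Ry(pitch) Rx(roll)).
In Python, from station import arm gives the robot as it stands.
- The arm moves only by the shell command python3 -m inch 'ROWS' [OPENING] [FORCE]. ROWS is text: rows parted by semicolons, each of 6 numbers parted by spaces: the shift along the world's x, y, z in units of 30 mm (1.0 is 30 mm), then the turn, a rotation vector about the world's x, y, z in units of 5 degrees (1.0 is 5 degrees). In form: dx dy dz wx wy wz; .... A call has 1 to 12 rows; each row shifts and turns the commanded pose from where the row before left it; what a row does not reach is not made up. A row lasts 1/8 s, in which the tool goes at most 62.5 mm and 10.7 degrees, less where a joint would pass 70% of its speed; a pose out of reach is approached as far as the arm can. A call is refused whole if a number of a shift passes 1 or a number of a turn 1, either way. A call with a gripper value outside its range is refused whole. OPENING is the opening, from 0 (shut) to 1 (fully open), set as the call begins (- or left out, the last holds). The fingers move at their own pace and stop on an object; FORCE is the grip in N (left out, the last holds). Time passes only in rows, so rows that do not move let the fingers close. It gives the time, the measured TCP pose, the force and the opening at its end, in the units of the state.
- arm.get_state(): the state, without advancing time (a new reading comes with each control period).
- arm.grab_frame(name): name is "side" or "top"; returns a dict with "frame" (384x512x3 uint8, red, green, blue), "range_z" (384x512 float32, m along the optical axis (not along the pixel's ray), 0 where there is no reading), "mtx" (3x3 intrinsics, pixels), "pose" (4x4, takes a point from camera to world coordinates). Camera axes: x right, y up, looking along -z (the intrinsics and any distortion apply to the point x, -y, -z); pixel columns grow to the right and rows downward; lengths in m; the calibration is good to about 2 mm. A picture is of the moment at which its call begins.
- arm.job_done(): hands the job in, once; it reports no verdict.
Trained networks look in a picture, given as the dict that the camera call returned (one of the last four; its "shot" number tells which), for a name from the list of things; names that differ only in an ending like _2 or _b are one class to them, and where a whole thing is asked for, a point or a joint stands for the part that bears it (a point fixed in the world has none). Each returns a list of dicts, best first, with "confidence" (0 to 1); they miss things now and then, are a little off and sometimes report something else, mostly with a low value. They report only what shows in the picture. A call takes as long as a camera call. They do not tell look-alikes from the thing itself.
- arm.search_frame(picture, target): "extent" ([centre column, centre row, width, height] as shares, 0 to 1, of the picture: columns of its width, rows of its height, round what is visible of it).
- arm.masks_of(picture, target): "mask" (384x512 bool, what is visible of it) and "extent" ([centre column, centre row, width, height] as shares, 0 to 1, of the picture: columns of its width, rows of its height, round what is visible of it).
- arm.place_of(picture, target): "position" ([column, row] as shares, 0 to 1, of the picture: columns of its width, rows of its height: a listed point, or the origin of a listed thing).
The state is a dict: "t": time; "q": joint angles; "qd": joint speeds; "joint_efforts": joint torques, N m; "eef_pos": TCP position; "ee_rot": TCP orientation; "force": force on the tool from outside, world axes, zero at the start; "moment": the same for the moment, N m; "width": finger opening in m.
Only numpy, scipy, OpenCV 4.12 (cv2) and the standard library are available. Lean on these libraries where they do the work, as an engineer would, in place of code of your own. Each camera call takes 0.05 s, during which the arm holds its last target. There are 200 camera calls.

## Working session

There is one attempt and no reset: what is moved stays moved. The work goes in short steps, Python scripts to look and compute and a shell command to move; the robot and the scene stay as the last step left them, time stands still between calls to the robot, and variables do not carry over. Pictures are saved under pics/ and viewed, about 8 in all and at most 12, crops included, and the job is handed in when it is done.

```bash
ls; mkdir -p pics
cat > h.py <<'E'
import numpy as np, cv2
from station import arm
def w(p,c,r,z=None):
    """pixel -> world; by depth, or by plane z"""
    K=p["mtx"];T=p["pose"]
    d=np.array([(c-K[0,2])/K[0,0],-(r-K[1,2])/K[1,1],-1.])
    if z is None:
        return T[:3,:3]@(d*p["range_z"][int(round(r)),int(round(c))])+T[:3,3]
    D=T[:3,:3]@d
    return T[:3,3]+D*(z-T[2,3])/D[2]
def save(p,n,crop=None):
    cv2.imwrite(f"pics/{n}.png",cv2.cvtColor(p["frame"],cv2.COLOR_RGB2BGR))
E
python3 - <<'E'
from h import *
np.set_printoptions(precision=4,suppress=True)
s=arm.get_state();print(s["t"],s["eef_pos"],s["ee_rot"],s["width"])
t=arm.grab_frame("top");save(t,"top0");print(t["pose"],t["mtx"])
for n in ["deck","open_edge","tray","cap0_center","jar_a","spatula","beaker","pigment","lotion"]:
    for k in arm.place_of(t,n):
        c,r=k["position"][0]*512,k["position"][1]*384
        z={"cap0_center":.058,"jar_a":.05,"open_edge":.05}.get(n,0)
        print(n,round(k["confidence"],2),round(c),round(r),w(t,c,r,z),w(t,c,r)[2])
sd=arm.grab_frame("side");save(sd,"side0")
for n in ["cap0_center","jar_a"]:
    for k in arm.place_of(sd,n):
        c,r=k["position"][0]*512,k["position"][1]*384
        print("side",n,round(k["confidence"],2),round(c),round(r),w(sd,c,r,{"cap0_center":.058,"jar_a":.05}[n]))
cv2.imwrite("pics/both0.png",np.vstack([cv2.resize(x["frame"][:,:,::-1],(400,300)) for x in (t,sd)]))
E
```

```text
pics
0.0 [ 0.1752 -0.6513  0.1979] [1.6703 1.5692 1.933 ] 0.08774157800446956
[[ 0.0128  0.9921 -0.1246  0.4299]
 [-0.9999  0.012  -0.0073 -0.0196]
 [-0.0057  0.1247  0.9922  1.2773]
 [ 0.      0.      0.      1.    ]] [[422.5463   0.     260.7221]
 [  0.     422.5463 191.1753]
 [  0.       0.       1.    ]]
deck 0.76 274 210 [ 0.5327 -0.0497  0.    ] 0.0492143420930502
deck 0.18 251 178 [0.6312 0.0185 0.    ] 0.06720876435239642
open_edge 0.88 219 216 [0.5107 0.1112 0.05  ] 0.042865446860385736
tray 0.6 199 225 [0.4845 0.1763 0.    ] 0.0023789745865732126
cap0_center 0.52 272 233 [ 0.4614 -0.0438  0.058 ] 0.06814192105628214
jar_a 0.59 311 211 [ 0.5274 -0.1587  0.05  ] 0.09506500838289877
jar_a 0.57 274 214 [ 0.519  -0.0486  0.05  ] 0.09098795901493784
jar_a 0.49 309 185 [ 0.6043 -0.1524  0.05  ] 0.09509315473257529
jar_a 0.21 252 177 [0.6258 0.0144 0.05  ] 0.0660435194628557
spatula 0.64 219 218 [0.5076 0.115  0.    ] 0.04380249381759449
spatula 0.63 398 243 [ 0.4383 -0.4239  0.    ] 0.004161461622812501
beaker 0.78 387 188 [ 0.605 -0.396  0.   ] 0.0018021897423736721
pigment 0.79 120 237 [0.4467 0.4118 0.    ] 0.0739838400604933
pigment 0.25 307 182 [ 0.6196 -0.1505  0.    ] 0.0980908153516391
lotion 0.64 272 213 [ 0.5232 -0.0461  0.    ] 0.09366178676759551
side cap0_center 0.45 314 203 [ 0.4442 -0.0595  0.058 ]
side jar_a 0.72 305 173 [ 0.5147 -0.1631  0.05  ]
side jar_a 0.67 275 168 [ 0.6003 -0.143   0.05  ]
side jar_a 0.58 291 201 [ 0.5042 -0.0451  0.05  ]
```

View pics/top0.png

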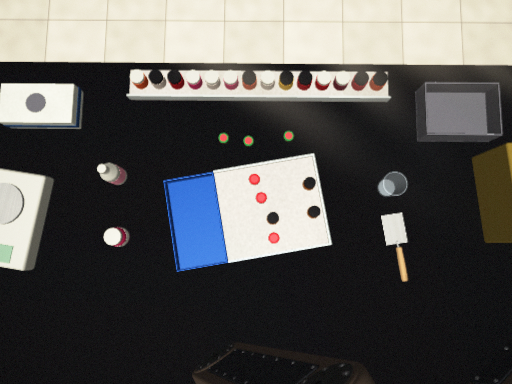

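View pics/side0.png

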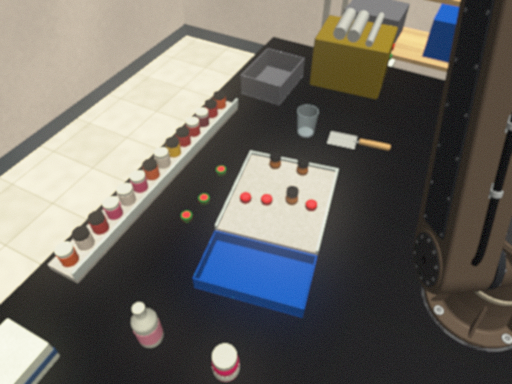

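The top view shows three red caps on the deck at about (254,180), (261,198) and (274,238). jar_a is at (273,217), and jars b and c are at (309,184) and (314,212). The green-rimmed decoys sit on the bench at about (223,138), (248,141) and (288,136). The side view agrees. Next I'll refine these by colour and depth.

```bash
cat >> h.py <<'E'
def caps(p):
    hsv=cv2.cvtColor(p["frame"],cv2.COLOR_RGB2HSV)
    m=(((hsv[...,0]<8)|(hsv[...,0]>172))&(hsv[...,1]>130)&(hsv[...,2]>110)).astype(np.uint8)
    n,_,st,ce=cv2.connectedComponentsWithStats(m)
    return [(ce[i],st[i,4]) for i in range(1,n) if st[i,4]>15]
E
python3 - <<'E'
from h import *
from scipy.spatial.transform import Rotation as R
np.set_printoptions(precision=4,suppress=True)
t=arm.grab_frame("top");s=arm.grab_frame("side")
K=t["mtx"];T=t["pose"];Z=t["range_z"]
v,u=np.mgrid[:384,:512]
P=np.stack([(u-K[0,2])/K[0,0]*Z,-(v-K[1,2])/K[1,1]*Z,-Z],-1)@T[:3,:3].T+T[:3,3]
f=t["frame"].astype(int)
m=((P[...,2]>.04)&(P[...,2]<.11)&(f.min(-1)>110)&(u>190)&(u<350)&(v>140)&(v<280)).astype(np.uint8)
n,l,st,ce=cv2.connectedComponentsWithStats(m);i=1+st[1:,4].argmax()
X=P[l==i]; print("deck z",np.median(X[:,2]),st[i,4])
rect=cv2.minAreaRect(X[:,:2].astype(np.float32));print(rect);print(cv2.boxPoints(rect))
mb=((P[...,2]<.06)&(f[...,2]>110)&(f[...,0]<60)&(u>150)&(u<240)&(v>160)&(v<280))
print("tray",cv2.minAreaRect(P[mb][:,:2].astype(np.float32)))
for p,nm in((t,"top"),(s,"side")):
    for c,a in caps(p):
        q=w(p,*c,.062)
        if .35<q[0]<.75 and -.25<q[1]<.2: print(nm,c,a,q,w(p,*c)[2])
# jars: points 0.075..0.11 above deck
mj=((P[...,2]>.08)&(P[...,2]<.11)&(u>200)&(u<340)&(v>150)&(v<260)).astype(np.uint8)
n,l,st,ce=cv2.connectedComponentsWithStats(mj)
for i in range(1,n):
    if st[i,4]>20: 
        X=P[l==i];print("jar",st[i,4],(X.min(0)+X.max(0))/2,X.max(0)-X.min(0))
g=arm.get_state();print("R",R.from_euler("xyz",g["ee_rot"]).as_matrix(),g["t"])
E
```

```text
deck z 0.05018090391018404 8986
((0.5370688438415527, -0.04156632721424103), (0.2704625129699707, 0.30073824524879456), 10.62926197052002)
[[ 0.3764  0.0813]
 [ 0.4319 -0.2143]
 [ 0.6977 -0.1644]
 [ 0.6422  0.1312]]
tray ((0.4999884366989136, 0.18593290448188782), (0.28058305382728577, 0.1572769433259964), 10.703523635864258)
top [288.3143 135.3143] 35 [ 0.7494 -0.0899  0.062 ] 0.016038644270858438
top [223.     137.1714] 35 [0.7416 0.1026 0.062 ] 0.022237231192155926
top [248.     140.1714] 35 [0.7334 0.0287 0.062 ] 0.015055673509442036
top [254.0562 178.6966] 89 [0.6189 0.0092 0.062 ] 0.06439221377064053
top [260.8989 197.2809] 89 [ 0.5647 -0.0114  0.062 ] 0.06371710038595357
top [273.6047 237.5   ] 86 [ 0.4495 -0.0492  0.062 ] 0.06474031923130474
side [220.619  168.4286] 21 [ 0.7349 -0.0553  0.062 ] 0.015935519240038665
side [245.1875 197.0125] 80 [0.6186 0.0094 0.062 ] 0.06523177684939307
side [203.44 196.92] 25 [0.7195 0.0614 0.062 ] 0.01876477945219035
side [266.275  198.8875] 80 [ 0.5645 -0.0109  0.062 ] 0.06403796569187936
side [310.8391 204.4138] 87 [ 0.4495 -0.0483  0.062 ] 0.0652897595309313
side [185.8065 214.0323] 31 [0.7282 0.1336 0.062 ] 0.01443286111353681
jar 112 [ 0.6049 -0.1485  0.0909] [0.0317 0.0313 0.0195]
jar 115 [ 0.5229 -0.1598  0.092 ] [0.0314 0.0306 0.0208]
jar 115 [ 0.5046 -0.0448  0.0938] [0.031  0.0309 0.0146]
R [[ 0.     -0.2598  0.9657]
 [-0.0001  0.9657  0.2598]
 [-1.     -0.0001  0.    ]] 0.75
```

```bash
python3 -m inch '0.68 0.94 0 0 0 1; 0.68 0.94 0 0 0 1; 0.68 0.94 0 0 0 1; 0.68 0.94 0 0 0 1; 0.68 0.94 0 0 0 1; 0.68 0.94 0 0 0 1; 0.68 0.94 0 0 0 1; 0.68 0.94 0 0 0 1; 0.68 0.94 0 0 0 1; 0.68 0.94 0 0 0 1; 0.68 0.94 0 0 0 1; 0.68 0.94 0 0 0 1' 0.2
python3 -m inch '0.68 0.94 0 0 0 1; 0.68 0.94 0 0 0 1; 0.68 0.94 0 0 0 1; 0.68 0.94 0 0 0 1; 0.68 0.94 0 0 0 1; 0.68 0.94 0 0 0 0.11; 0.68 0.94 0 0 0 0; 0.68 0.94 0 0 0 0; 0.68 0.94 0 0 0 0; 0.68 0.94 0 0 0 0; 0 0 -1 0 0 0; 0 0 0 0 0 0'
cat > st.py <<'E'
from h import *
from scipy.spatial.transform import Rotation as R
import sys
C=np.array([.537,-.0416]);a=np.radians(10.63);ex=np.array([np.cos(a),np.sin(a)]);ey=np.array([-ex[1],ex[0]])
g=arm.get_state();p=g["eef_pos"];d=np.array(p[:2])-C;M=R.from_euler("xyz",g["ee_rot"]).as_matrix()
print("t",g["t"],"tcp",np.round(p,4),"deck xy",np.round([d@ex,d@ey],4),"yaw of tool y",np.degrees(np.arctan2(M[1,1],M[0,1])),"tilt",M[:,0].round(3),"w",g["width"],"F",np.round(g["force"],1))
if len(sys.argv)>1:
    x,y,z=map(float,sys.argv[1:4]);q=np.r_[C+x*ex+y*ey,z];print("units to go",np.round((q-p)/.03,2))
E
python3 st.py .0898 -.006 .055
```

```text
t: 2.25
eef_pos: [0.4208, -0.3125, 0.1991]
ee_rot: [-1.647, 1.57, -0.334]
force: [0.6, 0.1, 0.3]
width: 0.0174
t: 3.75
eef_pos: [0.6225, -0.0312, 0.1666]
ee_rot: [1.508, 1.566, -3.019]
force: [-0.7, 0.3, 0.0]
width: 0.0176
t 3.75 tcp [ 0.6225 -0.0312  0.1666] deck xy [ 0.086  -0.0056] yaw of tool y -169.37706005041474 tilt [-0.005 -0.001 -1.   ] w 0.017603624195600062 F [-0.7  0.3  0. ]
units to go [ 0.13  0.01 -3.72]
```

```bash
python3 -m inch '0.13 0 -0.7 0 0 0; 0 0 -0.8 0 0 0; 0 0 -0.8 0 0 0; 0 0 -0.7 0 0 0; 0 0 -0.4 0 0 0; 0 0 -0.3 0 0 0; 0 0 0 0 0 0'; python3 st.py .0898 .165 .055
python3 - <<'E'
from h import *
s=arm.grab_frame("side");cv2.imwrite("pics/s1.png",cv2.resize(s["frame"][120:320,170:370,::-1],(600,600)))
E
```

```text
t: 4.62
eef_pos: [0.628, -0.0316, 0.0579]
ee_rot: [1.959, 1.571, -2.568]
force: [-0.3, 0.1, 0.1]
width: 0.0176
t 4.625 tcp [ 0.628  -0.0316  0.0579] deck xy [ 0.0913 -0.0069] yaw of tool y -169.39870485110268 tilt [-0. -0. -1.] w 0.017626596088977046 F [-0.3  0.1  0.1]
units to go [-1.11  5.62 -0.1 ]
```

View pics/s1.png

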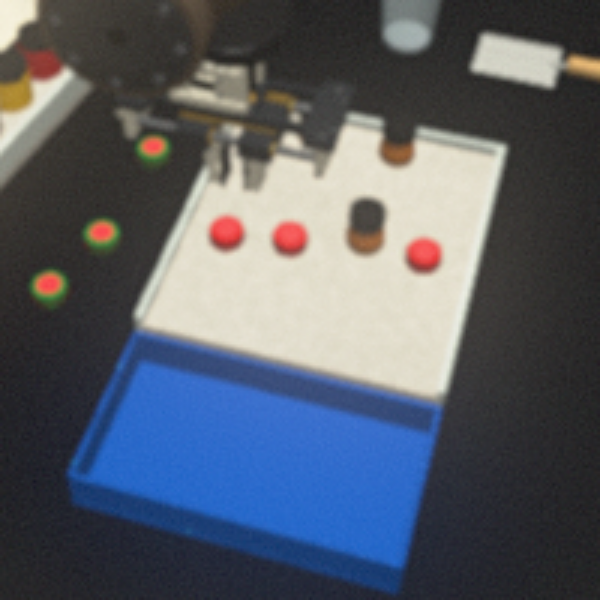

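The two fingertips stand behind the leftmost cap (crop 227,232), clear of the fence, and everything else is untouched. Now I'll push.

```bash
python3 -m inch '-0.07 0.29 -0.1 0 0 0; -0.06 0.3 0 0 0 0; -0.06 0.3 0 0 0 0; -0.06 0.3 0 0 0 0; -0.06 0.3 0 0 0 0; -0.06 0.3 0 0 0 0; -0.06 0.3 0 0 0 0; -0.06 0.3 0 0 0 0; -0.06 0.3 0 0 0 0; -0.06 0.3 0 0 0 0'; python3 st.py .0898 .165 .055
python3 - <<'E'
from h import *
s=arm.grab_frame("side");cv2.imwrite("pics/s2.png",cv2.resize(s["frame"][120:320,170:370,::-1],(600,600)))
E
```

```text
t: 5.92
eef_pos: [0.6096, 0.0589, 0.0549]
ee_rot: [-0.99, 1.571, 0.766]
force: [0.2, -0.5, -0.2]
width: 0.018
t 5.925 tcp [0.6096 0.0589 0.0549] deck xy [0.0899 0.0854] yaw of tool y -169.39556329914132 tilt [ 0.  0. -1.] w 0.018003598699927837 F [ 0.2 -0.5 -0.2]
units to go [-0.49  2.61  0.  ]
```

View pics/s2.png

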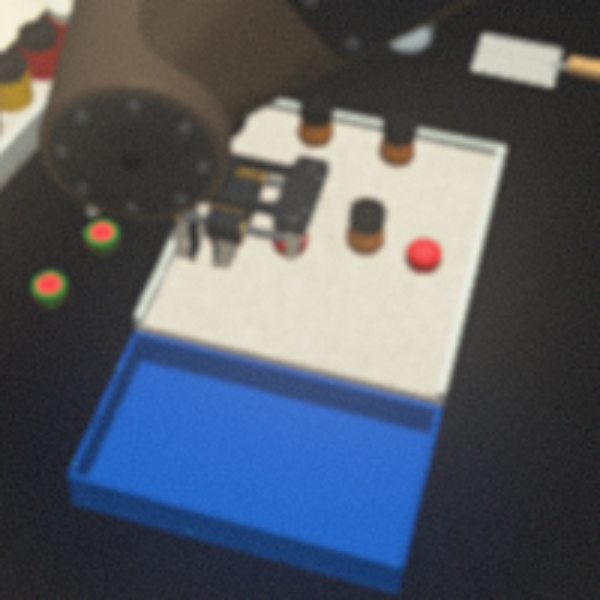

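Run:
```python
from h import *
s=arm.grab_frame("side");t=arm.grab_frame("top")
for p in(s,t):
    for c,a in caps(p): print(c.round(1),a,w(p,*c,.062).round(4))
K=s["mtx"];T=s["pose"]
g=arm.get_state();M=np.linalg.inv(T)
def pr(p):
    q=M[:3,:3]@np.array(p)+M[:3,3];return K[0,0]*q[0]/-q[2]+K[0,2],K[1,1]*-q[1]/-q[2]+K[1,2]
print(pr(g["eef_pos"]))
a=cv2.resize(s["frame"][160:260,200:320,::-1],(720,600),interpolation=cv2.INTER_CUBIC)
cv2.imwrite("pics/s3.png",a)
cv2.imwrite("pics/t3.png",cv2.resize(t["frame"][130:290,150:350,::-1],(750,600),interpolation=cv2.INTER_CUBIC))
```

```text
[184.7 139.3] 88 [ 0.9003 -0.115   0.062 ]
[140.3 186.7] 71 [0.8954 0.11   0.062 ]
[203.4 196.9] 25 [0.7195 0.0614 0.062 ]
[310.8 204.4] 86 [ 0.4496 -0.0482  0.062 ]
[114.7 213.3] 82 [0.8948 0.2173 0.062 ]
[185.8 214. ] 31 [0.7282 0.1336 0.062 ]
[100.3 227.3] 126 [0.8966 0.2702 0.062 ]
[248.7  85.4] 39 [0.9011 0.0293 0.062 ]
[301.8  86.4] 40 [ 0.8999 -0.1296  0.062 ]
[320.4  86. ] 48 [ 0.9016 -0.185   0.062 ]
[356.4  86. ] 54 [ 0.9027 -0.2926  0.062 ]
[375.2  86.1] 47 [ 0.903  -0.3486  0.062 ]
[141.2  85.2] 30 [0.8984 0.3519 0.062 ]
[175.   86.3] 23 [0.8962 0.2503 0.062 ]
[230.   86.2] 31 [0.8981 0.0852 0.062 ]
[288.3 135.3] 35 [ 0.7494 -0.0899  0.062 ]
[248.6 140.1] 28 [0.7335 0.0269 0.062 ]
[254.1 178.7] 90 [0.6188 0.0092 0.062 ]
[260.9 197.3] 89 [ 0.5647 -0.0114  0.062 ]
[273.6 237.5] 87 [ 0.4496 -0.0491  0.062 ]
(np.float64(239.2955010127807), np.float64(212.25476456616474))
```

View pics/s3.png

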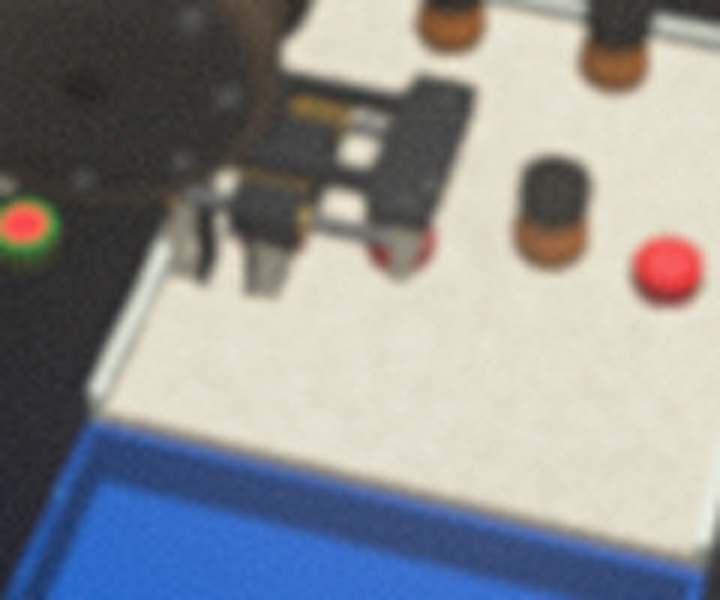

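View pics/t3.png

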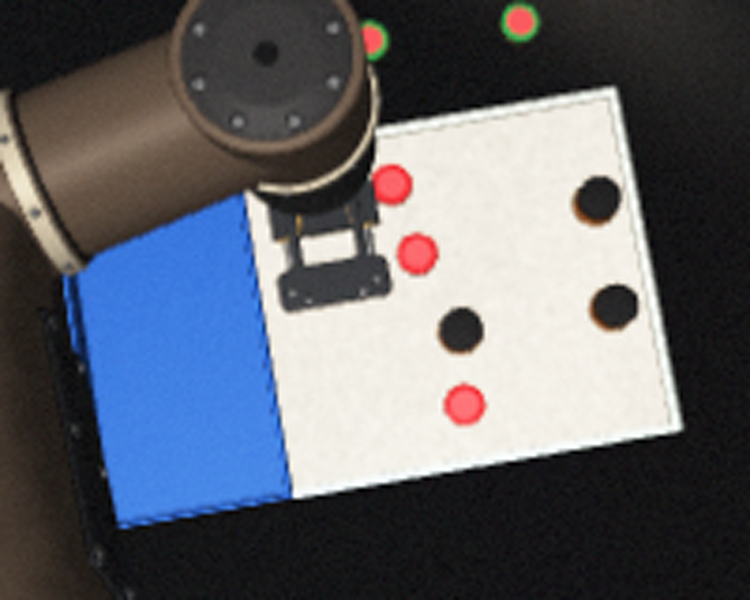

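The top view shows cap A still at its original spot, so the fingers passed over it without contact. The real tip must be higher than reported. I'll measure the tips by depth before moving again.

Run:
```python
from h import *
from scipy.spatial.transform import Rotation as R
np.set_printoptions(precision=3,suppress=True)
s=arm.grab_frame("side");K=s["mtx"];T=s["pose"];Z=s["range_z"]
v,u=np.mgrid[:384,:512]
P=np.stack([(u-K[0,2])/K[0,0]*Z,-(v-K[1,2])/K[1,1]*Z,-Z],-1)@T[:3,:3].T+T[:3,3]
C=np.array([.537,-.0416]);a=np.radians(10.63);ex=np.array([np.cos(a),np.sin(a)]);ey=np.array([-ex[1],ex[0]])
X=P[...,:2]-C;dx=X@ex;dy=X@ey
for c in (231,233,240,242,244,246,264,266,268):
    print(c,[(r,round(dx[r,c]*1e3),round(dy[r,c]*1e3),round(P[r,c,2]*1e3)) for r in range(196,214,2)])
```

```text
231 [(196, 106, 96, 126), (198, 106, 97, 119), (200, 108, 92, 106), (202, 107, 96, 103), (204, 107, 96, 95), (206, 108, 97, 88), (208, 118, 73, 49), (210, 116, 80, 49), (212, 113, 87, 50)]
233 [(196, 101, 96, 127), (198, 101, 95, 119), (200, 102, 93, 109), (202, 102, 96, 104), (204, 102, 97, 98), (206, 102, 96, 89), (208, 112, 74, 52), (210, 110, 79, 50), (212, 107, 86, 51)]
240 [(196, 71, 124, 167), (198, 71, 125, 161), (200, 82, 96, 118), (202, 82, 97, 112), (204, 83, 94, 101), (206, 83, 96, 95), (208, 94, 69, 52), (210, 92, 74, 51), (212, 90, 81, 51)]
242 [(196, 66, 124, 169), (198, 66, 127, 165), (200, 66, 125, 156), (202, 76, 99, 116), (204, 77, 97, 105), (206, 76, 100, 102), (208, 77, 99, 92), (210, 87, 73, 51), (212, 84, 79, 51)]
244 [(196, 61, 124, 170), (198, 61, 126, 166), (200, 61, 126, 158), (202, 71, 97, 116), (204, 70, 100, 112), (206, 71, 98, 101), (208, 72, 97, 92), (210, 82, 69, 48), (212, 80, 77, 50)]
246 [(196, 56, 125, 174), (198, 56, 127, 168), (200, 57, 124, 157), (202, 66, 98, 119), (204, 65, 99, 112), (206, 67, 95, 99), (208, 68, 94, 91), (210, 76, 71, 52), (212, 74, 76, 51)]
264 [(196, 12, 125, 188), (198, 15, 111, 164), (200, 14, 116, 163), (202, 35, 41, 66), (204, 35, 41, 58), (206, 11, 125, 152), (208, 32, 49, 52), (210, 30, 58, 54), (212, 28, 62, 51)]
266 [(196, 7, 126, 190), (198, 6, 126, 184), (200, 7, 125, 175), (202, 6, 128, 171), (204, 7, 123, 159), (206, 7, 123, 151), (208, 27, 48, 51), (210, 25, 54, 51), (212, 23, 62, 52)]
268 [(196, 2, 126, 192), (198, 2, 124, 182), (200, 2, 125, 177), (202, 3, 119, 163), (204, 3, 118, 154), (206, 24, 37, 48), (208, 21, 48, 54), (210, 20, 51, 49), (212, 18, 59, 51)]
```

By depth, the fingertips are at z≈0.085, 30 mm above the reported 0.055. The body is also 30 mm high, while x and y agree, so this is a constant z offset. I'll go back, drop about 25 mm and measure again.

```bash
python3 -m inch '0.15 -0.78 0 0 0 0; 0.15 -0.78 0 0 0 0; 0.14 -0.78 0 0 0 0; 0.14 -0.78 0 0 0 0; 0 0 0 0 0 0; 0 0 -0.3 0 0 0; 0 0 -0.3 0 0 0; 0 0 -0.2 0 0 0; 0 0 0 0 0 0'; python3 st.py .0898 .165 .055
cat > tip.py <<'E'
from h import *
s=arm.grab_frame("side");K=s["mtx"];T=s["pose"];Z=s["range_z"]
v,u=np.mgrid[:384,:512]
P=np.stack([(u-K[0,2])/K[0,0]*Z,-(v-K[1,2])/K[1,1]*Z,-Z],-1)@T[:3,:3].T+T[:3,3]
C=np.array([.537,-.0416]);a=np.radians(10.63);ex=np.array([np.cos(a),np.sin(a)]);ey=np.array([-ex[1],ex[0]])
g=arm.get_state();d=np.array(g["eef_pos"][:2])-C;tx,ty=d@ex,d@ey
X=P[...,:2]-C;dx=X@ex-tx;dy=X@ey-ty
m=(abs(dx)<.035)&(abs(dy-.0095)<.008)&(P[...,2]>.053)&(P[...,2]<.12)
print("n",m.sum(),"tip z",np.sort(P[m][:,2])[:8].round(4),"x off",np.percentile(dx[m],[2,98]),"y off",np.median(dy[m]))
for c,ar in caps(s):
    q=w(s,*c,.062);e=q[:2]-C
    if .35<q[0]<.7 and -.25<q[1]<.3: print("cap",ar,"deck",(e@ex).round(4),(e@ey).round(4),"z",w(s,*c)[2].round(3))
E
python3 tip.py
```

```text
t: 7.25
eef_pos: [0.6266, -0.035, 0.03]
ee_rot: [1.607, 1.569, -2.92]
force: [-1.3, 0.0, -0.5]
width: 0.0173
t 7.25 tcp [ 0.6266 -0.035   0.03  ] deck xy [ 0.0893 -0.0101] yaw of tool y -169.36351895384334 tilt [-0.001 -0.    -1.   ] w 0.01728080697184551 F [-1.3  0.  -0.5]
units to go [-1.06  5.74  0.83]
n 146 tip z [0.0538 0.0538 0.0538 0.0539 0.054  0.0588 0.0606 0.062 ] x off [-0.02389683  0.02591078] y off 0.01178326411844072
cap 82 deck 0.0897 0.0355 z 0.065
cap 81 deck 0.0329 0.0251 z 0.066
cap 87 deck -0.0872 0.0095 z 0.064
```

The measured tip is about 0.058–0.060, with no contact force at a reported z of 0.030, which confirms the offset. I'll lower 2 mm more and push part of the way.

```bash
python3 -m inch '0 0 -0.08 0 0 0; -0.06 0.3 0 0 0 0; -0.06 0.3 0 0 0 0; -0.06 0.3 0 0 0 0; -0.06 0.3 0 0 0 0; -0.06 0.3 0 0 0 0; -0.06 0.3 0 0 0 0; -0.06 0.3 0 0 0 0; 0 0 0 0 0 0'; python3 st.py .0898 .168 .028; python3 tip.py
```

```text
t: 8.43
eef_pos: [0.6145, 0.0284, 0.0285]
ee_rot: [-1.138, 1.571, 0.619]
force: [0.4, -0.0, 0.3]
width: 0.0178
t 8.425 tcp [0.6145 0.0284 0.0285] deck xy [0.0891 0.0545] yaw of tool y -169.34375945005704 tilt [ 0.  0. -1.] w 0.017802513372478655 F [ 0.4 -0.   0.3]
units to go [-0.67  3.72 -0.02]
n 152 tip z [0.0535 0.0545 0.0546 0.0572 0.0592 0.0597 0.0604 0.0604] x off [-0.0232552  0.0266828] y off 0.012150377163280691
cap 32 deck 0.035 0.0319 z 0.067
cap 87 deck -0.0872 0.0095 z 0.067
cap 97 deck 0.0903 0.0778 z 0.066
```

```bash
python3 -m inch '-0.06 0.31 0 0 0 0; -0.06 0.31 0 0 0 0; -0.06 0.31 0 0 0 0; -0.06 0.31 0 0 0 0; -0.06 0.31 0 0 0 0; -0.06 0.31 0 0 0 0; -0.06 0.31 0 0 0 0; -0.06 0.31 0 0 0 0; -0.05 0.31 0 0 0 0; -0.05 0.31 0 0 0 0; -0.05 0.31 0 0 0 0; -0.05 0.31 0 0 0 0'; python3 -m inch '0 0 0 0 0 0; 0 0 0 0 0 0; 0 0 0 0 0 0'; python3 st.py .0327 -.015 .055; python3 tip.py
```

```text
t: 9.98
eef_pos: [0.594, 0.1399, 0.0284]
ee_rot: [0.086, 1.571, 1.842]
force: [-1.0, 0.8, -0.1]
width: 0.0173
t: 10.35
eef_pos: [0.5941, 0.139, 0.0284]
ee_rot: [2.224, 1.571, -2.303]
force: [0.2, 0.1, -1.3]
width: 0.0173
t 10.35 tcp [0.5941 0.139  0.0284] deck xy [0.0895 0.1669] yaw of tool y -169.41239859908308 tilt [-0. -0. -1.] w 0.01731582711355908 F [ 0.2  0.1 -1.3]
units to go [-0.74 -6.31  0.89]Traceback (most recent call last):
  File "tip.py", line 9, in <module>
    print("n",m.sum(),"tip z",np.sort(P[m][:,2])[:8].round(4),"x off",np.percentile(dx[m],[2,98]),"y off",np.median(dy[m]))
                                                                      ~~~~~~~~~~~~~^^^^^^^^^^^^^^
    return _quantile_unchecked(
        a, q, axis, out, overwrite_input, method, keepdims, weights)
    return _ureduce(a,
                    func=_quantile_ureduce_func,
    ...<5 lines>...
                    overwrite_input=overwrite_input,
                    method=method)
    r = func(a, **kwargs)
    result = _quantile(arr,
                       quantiles=q,
    ...<2 lines>...
                       out=out,
                       weights=wgt)
    slices_having_nans = np.isnan(arr[-1, ...])
                                  ~~~^^^^^^^^^
IndexError: index -1 is out of bounds for axis 0 with size 0
```

```bash
python3 -m inch '0 0 0.7 0 0 0; 0 0 1 0 0 0; -0.1 -0.9 0.3 0 0 0; -0.1 -0.9 0 0 0 0; -0.1 -0.9 0 0 0 0; -0.1 -0.9 0 0 0 0; -0.1 -0.9 0 0 0 0; -0.1 -0.9 0 0 0 0; -0.1 -0.9 0 0 0 0; 0 0 0 0 0 0'; python3 st.py .0327 -.015 .0285; python3 tip.py
python3 - <<'E'
from h import *
s=arm.grab_frame("side");cv2.imwrite("pics/s4.png",cv2.resize(s["frame"][120:320,170:370,::-1],(600,600)))
E
```

```text
t: 11.65
eef_pos: [0.5727, -0.0514, 0.0885]
ee_rot: [1.657, 1.571, -2.873]
force: [-0.6, 0.6, -0.3]
width: 0.0173
t 11.65 tcp [ 0.5727 -0.0514  0.0885] deck xy [ 0.0333 -0.0162] yaw of tool y -169.53368951302352 tilt [-0. -0. -1.] w 0.01729741842470592 F [-0.6  0.6 -0.3]
units to go [-0.03  0.04 -2.  ]
n 13 tip z [0.0531 0.0531 0.0532 0.0532 0.0534 0.0534 0.0558 0.1167] x off [-0.03264237  0.03321207] y off 0.009199506817523042
cap 81 deck 0.0329 0.0251 z 0.066
cap 86 deck -0.0874 0.0096 z 0.065
cap 90 deck 0.0745 0.222 z 0.022
```

View pics/s4.png

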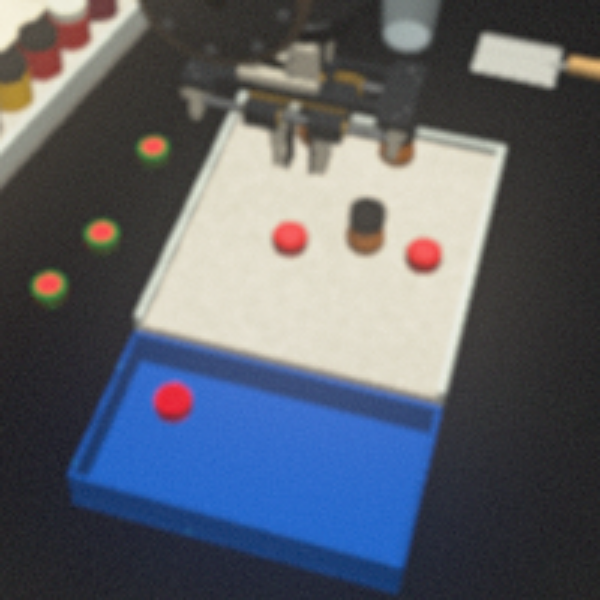

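The first cap is in the tray (crop 173,400), and the others and the jars are unmoved. On to cap B.

```bash
python3 -m inch '0 0.04 -0.7 0 0 0; 0 0 -0.7 0 0 0; 0 0 -0.4 0 0 0; 0 0 -0.2 0 0 0; -0.06 0.3 0 0 0 0; -0.06 0.3 0 0 0 0; -0.06 0.3 0 0 0 0; -0.06 0.3 0 0 0 0; -0.06 0.3 0 0 0 0; -0.06 0.3 0 0 0 0; -0.06 0.3 0 0 0 0; -0.06 0.3 0 0 0 0'; python3 st.py .0327 .168 .0285; python3 tip.py
```

```text
t: 13.25
eef_pos: [0.5586, 0.0241, 0.0284]
ee_rot: [1.568, 1.571, -2.959]
force: [-0.1, -0.5, 0.6]
width: 0.0177
t 13.25 tcp [0.5586 0.0241 0.0284] deck xy [0.0333 0.0606] yaw of tool y -169.39451065447335 tilt [-0. -0. -1.] w 0.01773398021623351 F [-0.1 -0.5  0.6]
units to go [-0.68  3.52  0.  ]
n 152 tip z [0.0531 0.0533 0.0534 0.0597 0.0611 0.0612 0.0623 0.0626] x off [-0.02247999  0.02717151] y off 0.011201437441517255
cap 87 deck -0.0872 0.0095 z 0.063
cap 95 deck 0.0345 0.0821 z 0.065
cap 90 deck 0.0745 0.222 z 0.021
```

```bash
python3 -m inch '-0.06 0.3 0 0 0 0; -0.06 0.3 0 0 0 0; -0.06 0.3 0 0 0 0; -0.06 0.3 0 0 0 0; -0.06 0.3 0 0 0 0; -0.06 0.3 0 0 0 0; -0.06 0.3 0 0 0 0; -0.06 0.3 0 0 0 0; -0.06 0.3 0 0 0 0; -0.05 0.3 0 0 0 0; -0.05 0.27 0 0 0 0; -0.05 0.25 0 0 0 0'; python3 -m inch '0 0 0 0 0 0; 0 0 0 0 0 0; 0 0 0.8 0 0 0; 0 0 1 0 0 0; 0 0 0.5 0 0 0; 0 0 0 0 0 0'; python3 st.py -.09 -.03 .0285
```

```text
t: 14.8
eef_pos: [0.538, 0.1297, 0.0285]
ee_rot: [-1.136, 1.571, 0.62]
force: [0.0, -0.3, 0.7]
width: 0.0175
t: 15.55
eef_pos: [0.5386, 0.1293, 0.0982]
ee_rot: [-1.141, 1.569, 0.614]
force: [0.0, 0.1, -0.6]
width: 0.0176
t 15.55 tcp [0.5386 0.1293 0.0982] deck xy [0.0331 0.1677] yaw of tool y -169.41173398669636 tilt [ 0.002  0.001 -1.   ] w 0.017604658629746577 F [ 0.   0.1 -0.6]
units to go [-2.82 -7.23 -2.32]
```

```bash
python3 -m inch '-0.35 -0.9 0 0 0 0; -0.35 -0.9 0 0 0 0; -0.35 -0.9 0 0 0 0; -0.35 -0.9 0 0 0 0; -0.35 -0.9 0 0 0 0; -0.35 -0.9 0 0 0 0; -0.35 -0.9 0 0 0 0; -0.35 -0.9 0 0 0 0; 0 0 0 0 0 0; 0 0 0 0 0 0'; python3 st.py -.09 -.03 .0285; python3 tip.py
```

```text
t: 16.8
eef_pos: [0.4534, -0.0876, 0.0972]
ee_rot: [1.588, 1.57, -2.941]
force: [0.5, 1.2, 0.4]
width: 0.0177
t 16.8 tcp [ 0.4534 -0.0876  0.0972] deck xy [-0.0906 -0.0298] yaw of tool y -169.4634893130346 tilt [-0. -0. -1.] w 0.017663147704791996 F [0.5 1.2 0.4]
units to go [ 0.02 -0.   -2.29]
n 5 tip z [0.0531 0.0532 0.0538 0.0538 0.0539] x off [-0.03459647  0.01275004] y off 0.009974227729075327
cap 87 deck -0.0872 0.0095 z 0.063
cap 90 deck 0.0745 0.222 z 0.021
cap 95 deck 0.0216 0.2226 z 0.021
```

Both caps are in the tray. Now I'll descend behind cap C and check the tip height here, since the z offset could vary with reach.

```bash
python3 -m inch '0 0 -0.7 0 0 0; 0 0 -0.7 0 0 0; 0 0 -0.5 0 0 0; 0 0 -0.2 0 0 0; 0 0 0 0 0 0'; python3 st.py -.09 .168 .0285; python3 tip.py
```

```text
t: 17.48
eef_pos: [0.454, -0.0867, 0.0343]
ee_rot: [1.732, 1.57, -2.795]
force: [0.5, -0.4, 0.0]
width: 0.0176
t 17.475 tcp [ 0.454  -0.0867  0.0343] deck xy [-0.0899 -0.029 ] yaw of tool y -169.35502038083735 tilt [-0.001 -0.    -1.   ] w 0.017614455792178896 F [ 0.5 -0.4  0. ]
units to go [-1.21  6.45 -0.19]
n 138 tip z [0.0536 0.0618 0.0636 0.0646 0.0657 0.0659 0.0665 0.0665] x off [-0.02299385  0.02698677] y off 0.011860270373740852
cap 87 deck -0.0872 0.0095 z 0.063
cap 90 deck 0.0745 0.222 z 0.021
cap 96 deck 0.0217 0.2225 z 0.02
```

The offset is the same here, so I'll lower 6 mm and push.

```bash
python3 -m inch '0 0 -0.19 0 0 0; -0.06 0.3 0 0 0 0; -0.06 0.3 0 0 0 0; -0.06 0.3 0 0 0 0; -0.06 0.3 0 0 0 0; -0.06 0.3 0 0 0 0; -0.06 0.3 0 0 0 0; -0.06 0.3 0 0 0 0; -0.06 0.3 0 0 0 0; -0.06 0.3 0 0 0 0'; python3 st.py -.09 .168 .0285; python3 tip.py
```

```text
t: 18.77
eef_pos: [0.4377, -0.0053, 0.0288]
ee_rot: [-1.757, 1.571, -0.001]
force: [0.1, 0.4, 0.3]
width: 0.0174
t 18.775 tcp [ 0.4377 -0.0053  0.0288] deck xy [-0.0909  0.054 ] yaw of tool y -169.39319986962406 tilt [ 0. -0. -1.] w 0.017443548774232404 F [0.1 0.4 0.3]
units to go [-0.67  3.74 -0.01]
n 147 tip z [0.0531 0.0581 0.0581 0.0584 0.0594 0.0604 0.0619 0.0624] x off [-0.02259736  0.02669359] y off 0.011220545215470633
cap 100 deck -0.0898 0.0761 z 0.064
cap 90 deck 0.0745 0.222 z 0.022
cap 96 deck 0.0217 0.2225 z 0.018
```

```bash
python3 -m inch '-0.06 0.31 0 0 0 0; -0.06 0.31 0 0 0 0; -0.06 0.31 0 0 0 0; -0.06 0.31 0 0 0 0; -0.06 0.31 0 0 0 0; -0.06 0.31 0 0 0 0; -0.06 0.31 0 0 0 0; -0.05 0.31 0 0 0 0; -0.05 0.31 0 0 0 0; -0.05 0.31 0 0 0 0; -0.05 0.31 0 0 0 0; -0.05 0.31 0 0 0 0'; python3 -m inch '0 0 0 0 0 0; 0 0 0 0 0 0; 0 0 0.8 0 0 0; 0 0 1 0 0 0; 0 0 1 0 0 0; 0 0 1 0 0 0; 0.5 -0.9 0 0 0 0; 0.5 -0.9 0 0 0 0; 0.5 -0.9 0 0 0 0; 0.5 -0.9 0 0 0 0; 0.5 -0.9 0 0 0 0; 0 0 0 0 0 0'; python3 st.py; python3 tip.py
python3 - <<'E'
from h import *
s=arm.grab_frame("side");cv2.imwrite("pics/s5.png",cv2.resize(s["frame"][90:320,150:400,::-1],(650,598)))
E
```

```text
t: 20.32
eef_pos: [0.4176, 0.1063, 0.0287]
ee_rot: [2.058, 1.571, -2.469]
force: [0.7, 0.1, -0.3]
width: 0.0176
t: 21.82
eef_pos: [0.493, -0.0311, 0.1423]
ee_rot: [1.835, 1.57, -2.696]
force: [0.0, -0.7, -1.0]
width: 0.0174
t 21.825 tcp [ 0.493  -0.0311  0.1423] deck xy [-0.0413  0.0185] yaw of tool y -169.56507825041297 tilt [-0.001 -0.    -1.   ] w 0.017360421937389053 F [ 0.  -0.7 -1. ]
n 11 tip z [0.0533 0.0533 0.0542 0.0586 0.0613 0.0636 0.0704 0.0859] x off [-0.00824833  0.01952745] y off 0.0017690626598688523
cap 90 deck 0.0745 0.222 z 0.02
cap 96 deck 0.0217 0.2225 z 0.023
cap 102 deck -0.0948 0.2215 z 0.019
```

View pics/s5.png

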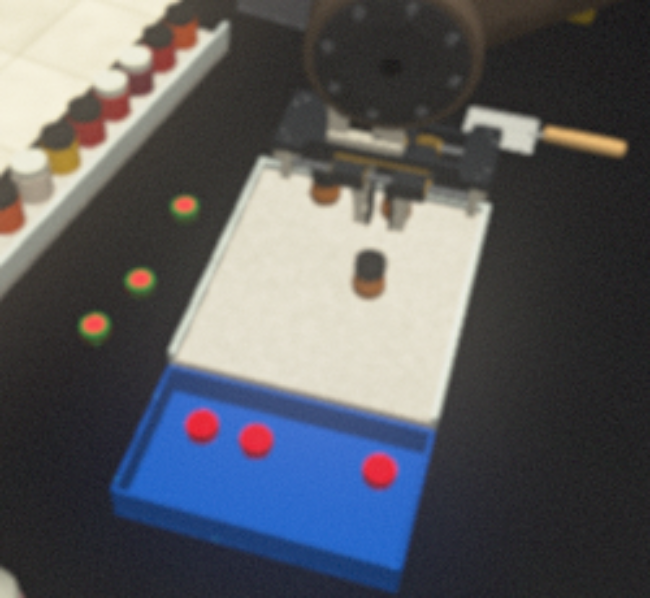

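All three caps lie flat in the tray, and the jars are standing. I'll do a numeric check of the jars from the top, then hand in.

Run:
```python
from h import *
s=arm.grab_frame("side")
for k in arm.place_of(s,"jar_a"): print("side jar",round(k["confidence"],2),w(s,k["position"][0]*512,k["position"][1]*384,.05).round(4))
t=arm.grab_frame("top")
for n in("pigment","lotion","beaker","spatula"):
    for k in arm.place_of(t,n)[:2]: print(n,round(k["confidence"],2),w(t,k["position"][0]*512,k["position"][1]*384,0).round(3))
print(arm.get_state()["t"],arm.job_done())
```

```text
side jar 0.54 [ 0.5182 -0.1697  0.05  ]
side jar 0.49 [ 0.5087 -0.0551  0.05  ]
side jar 0.49 [ 0.6038 -0.1446  0.05  ]
side jar 0.37 [0.5262 0.1744 0.05  ]
pigment 0.62 [0.455 0.405 0.   ]
lotion 0.68 [0.636 0.424 0.   ]
beaker 0.62 [ 0.605 -0.394  0.   ]
spatula 0.78 [ 0.429 -0.42   0.   ]
the job is handed in; nothing more can be done
22.275 None
```

I pushed the three red caps one at a time across the deck and off its open edge, and all three ended up in the blue tray. The job was handed in at about 22 s of the 53 s allowed.

**Last checks:**
- **Caps:** the final side picture shows all three lying on the tray floor, with their tops at z ≈ 0.02 m.
- **Jars:** all three amber jars are standing, and the network placed them within about 10 mm of my first measurements. That is inside its own scatter, and the fingers never came near them.
- **Other things:** the beaker, spatula and pigment jar read within about 1 cm of where they started. The lotion bottle was wrongly detected at the start, so I have no first position for it. The arm never went near it.
- **Forces:** the wrist readings taken at the end of each move stayed below about 2 N.

**What disagreed:** the reported tool height is about 30 mm lower than where the fingertips really are. Because of this, my first push passed over a cap without touching it. I measured the offset with the side camera's depth, corrected for it and checked it again near the third cap.

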